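# Pack hat-shaped pulleys on a two-post rack

### The arm

A 6-joint arm with a two-finger parallel gripper is mounted at the origin on a cart in front of the work surface, level with it; the furniture and walls round the work are solid. World frame = base frame: x ahead of the robot, y to its left, z up, the work surface at z = 0. Lengths are in mm, angles in rad, forces in N, time in s.
With the tool pointing down it reaches from about 300 to 850 mm from the base axis. Payload 5.4 kg.
Tool frame: the origin (TCP) lies between the finger pads; the fingertips stand robot.finger_overhang ahead of it and the grasp point (between the pads) lies 2 mm behind it (robot.finger_overhang is the distance from the TCP to the fingertips, in mm); z points along the fingers, y is the line along which they close (so a half turn about z gives the same grasp; the last joint's range is limited). The gripper opens to 85 mm and grips with 20 to 120 N. Pads are 22 mm wide; open, the fingers measure 114 mm over their backs; the gripper's body (76 mm by 85 mm) begins 54 mm behind the grasp point. The pads swing forward as they close: fully open they stand 13 mm farther back than shut.
Start: joints at [-1.498, 0.158, 1.597, -0, 1.386, -0.21], TCP at [160.428, -552.15, 248.299] pointing down, gripper open.
Joint ranges: [-2.91, 2.91], [-0.94, 2.29], [0.18, 2.7], [-1.29, 4.43], [0.17, 2.64], [-3, 3]. Speed limits (rad/s): [2.57, 2.57, 3.14, 3.14, 3.14, 3.14].

### API

Orientations are given as a unit quaternion [w, x, y, z].
In Python, from cell import robot gives the robot as it stands.
- The arm moves only by the shell command python3 -m handwheel 'ROWS' [OPENING] [FORCE]. ROWS is JSON, one flat list of numbers, 4 for each row, row after row: the shift along the tool's x, y, z in units of 50 mm (1.0 is 50 mm), then the turn about the tool's z in units of 8 degrees (1.0 is 8 degrees). In form: [dx, dy, dz, turn, dx, dy, dz, turn, ...]. A call has 1 to 12 rows; each row is the pose to reach, as a shift and turn from the pose commanded when the call began, along the tool's axes at that moment; what a row does not reach only later rows make up. A row lasts 1/10 s, in which the tool goes at most 50 mm and 8.59 degrees, less where a joint would pass 70% of its speed; a pose out of reach is approached as far as the arm can. A call with a gripper value outside its range is refused whole. OPENING is the opening, from 0 (shut) to 1 (fully open), set as the call begins (- or left out, the last holds). The fingers move at their own pace and stop on an object; FORCE is the grip in N (left out, the last holds). Time passes only in rows, so rows that repeat a pose let the fingers close. It gives the time, the measured TCP pose, the force, the opening and the grip force at its end, in the units of the state.
- robot.get_obs(): the state, without advancing time (a new reading comes with each control period).
- robot.capture(name): name is "side" or "top" or "wrist"; returns the picture (480x640x3 uint8, red, green, blue); there is no depth.
- robot.camera_info(name): a dict with "camera_matrix" (3x3 intrinsics, pixels), "rvec" (rotation vector, rad) and "tvec" (3), from world to camera coordinates, as OpenCV has them. Camera axes: x right, y down, z forward; pixel columns grow to the right and rows downward; lengths in mm; the calibration is good to about 2 mm. A picture is of the moment at which its call begins: read the wrist's pose just before it. camera_info takes no time and is no camera call; for the wrist camera it gives the pose at the moment of the call.
- robot.close_job(): hands the job in; it is judged then, once.
The state is a dict: "clock": time; "q": joint angles; "joint_velocities": joint speeds; "effort": joint torques, N m; "position": TCP position; "eef_rot": TCP orientation; "wrist_force": force on the tool from outside, world axes, zero at the start; "moment": the same for the moment, N m; "width": opening from 0.0 (shut) to 1.0 (fully open); "gripper_force": force on a finger pad.
Only numpy, scipy, OpenCV 4.12 (cv2) and the standard library are available. Lean on these libraries where they do the work, as an engineer would, in place of code of your own. Each camera call takes 0.05 s, during which the arm holds its last target. There are 200 camera calls.

### The job

Put the four hat-shaped pulleys away on the two-post rack so that their brims interleave, each kept the way up it lies now: the two lying hub up go on the post at the rounded end, the two lying hub down on the post at the square end. Fill it alternately, letting each one go fully down and flat before the next: large hub-up, large hub-down, small hub-up on top of the large one, small hub-down on top of the large one. Leave the screwdriver, the strip of bits and the pencil where they are.

Things in the scene. Friction and masses are not known exactly. Their poses are not given: they have to be found in the camera images.
- large_hub_up: Large hat-shaped steel pulley: round brim 64 mm across, 8 mm thick, with a round hub 24 mm across, 12 mm high on one side; 14 mm bore through both. Lies hub up: brim 0 to 8 mm, hub 8 to 20 mm above the origin; take it by the hub. Origin: centre of its underside as it lies, z up the bore; yaw means nothing.
- large_hub_down: Large hat-shaped steel pulley: round brim 64 mm across, 8 mm thick, with a round hub 24 mm across, 12 mm high on one side; 14 mm bore through both. Lies hub down: hub 0 to 12 mm, brim 12 to 20 mm above the origin; take it across the brim. Origin: centre of its underside as it lies, z up the bore; yaw means nothing.
- small_hub_up: Small hat-shaped steel pulley: round brim 52 mm across, 8 mm thick, with a round hub 24 mm across, 12 mm high on one side; 14 mm bore through both. Lies hub up: brim 0 to 8 mm, hub 8 to 20 mm above the origin; take it by the hub. Origin: centre of its underside as it lies, z up the bore; yaw means nothing.
- small_hub_down: Small hat-shaped steel pulley: round brim 52 mm across, 8 mm thick, with a round hub 24 mm across, 12 mm high on one side; 14 mm bore through both. Lies hub down: hub 0 to 12 mm, brim 12 to 20 mm above the origin; take it across the brim. Origin: centre of its underside as it lies, z up the bore; yaw means nothing.
- rack: Two-post pulley rack screwed to the bench: a dark wooden base 100 x 52 mm and 15 mm thick, one end cut square, the other a half round, with two upright steel posts 48 mm apart. Origin on the bench under the middle between the posts, x along the base towards the rounded end, y across it, z up.
- round_end_post (a point): Foot of the post at the rounded end of the rack: the point on the post's axis at the top face of the base (15 mm above the bench), x as the rack's. The post is 10 mm thick, rises 48 mm above this point and tapers to 4 mm over its last 6 mm, so a bore has 2 mm of play all round.
- square_end_post (a point): Foot of the post at the square end of the rack: the point on the post's axis at the top face of the base (15 mm above the bench), x as the rack's. The post is 10 mm thick, rises 48 mm above this point and tapers to 4 mm over its last 6 mm, so a bore has 2 mm of play all round.
- screwdriver: Bystander: blue-handled screwdriver, 28x217x25 mm, lying loose beyond the rack; origin under its middle, y along it. Leave alone.
- bit_strip: Bystander: black strip with six upright hex bits, 16x75x36 mm, standing loose; origin under its middle, y along it. Leave alone.
- pencil: Bystander: red carpenter's pencil, 15x168x8 mm, lying loose; origin under its middle, y along it. Leave alone.
Things that resemble listed ones, but are neither listed nor needed, are in the scene too. Leave any orange look-alike of the small_hub_down alone.

How it is judged:
By the outcome, as a careful person would: the job done as asked, in the order asked, and still so for the second after the job is handed in, with the robot touching nothing.
It also fails if it takes over 109 s, if anything falls off the work surface, if the arm or the gripper's body presses on something with over 40 N, if the wrist force passes 120 N, or if a joint passes its speed limit or range.

## Working session

There is one attempt and no reset: what is moved stays moved. The work goes in short steps, Python scripts to look and compute and a shell command to move; the robot and the scene stay as the last step left them, time stands still between calls to the robot, and variables do not carry over. Pictures are saved under pics/ and viewed, at most 14 in all, crops included, and the job is handed in when it is done.

```bash
mkdir -p pics; ls
python3 - <<'E'
from cell import robot
import cv2
for n in("top","side"):
    cv2.imwrite(f"pics/{n}0.png",robot.capture(n)[:,:,::-1])
    i=robot.camera_info(n);print(n,i)
print(robot.finger_overhang,robot.get_obs())
E
```

```text
pics
top {'camera_matrix': array([[560.66520441,   0.        , 317.44142772],
       [  0.        , 560.66520441, 230.35629765],
       [  0.        ,   0.        ,   1.        ]]), 'rvec': array([ 2.18677102, -2.20501952,  0.06378584]), 'tvec': array([-264.3427795 ,  552.62682721, 1189.82124736])}
side {'camera_matrix': array([[496.34409386,   0.        , 322.68748176],
       [  0.        , 496.34409386, 248.44277999],
       [  0.        ,   0.        ,   1.        ]]), 'rvec': array([ 2.16559499, -0.14504735,  0.04306597]), 'tvec': array([-605.88934549,  -44.49028124, 1186.30303935])}
17.0 {'clock': 0.1, 'q': array([-1.49810388e+00,  1.58965066e-01,  1.59812058e+00,  9.62210020e-06,
        1.38622406e+00, -2.10079154e-01]), 'joint_velocities': array([ 0.00018856, -0.0018501 , -0.00385982,  0.00113371, -0.00029366,
        0.00027524]), 'effort': array([ 3.83870729e-04, -3.96991289e+01, -3.32338071e+01, -2.79069518e-04,
        4.18392650e-03, -2.20763934e-05]), 'position': array([ 160.39056076, -551.63309395,  247.4199735 ]), 'eef_rot': array([-8.56173174e-04,  9.90021427e-01,  1.40914291e-01,  6.36458439e-05]), 'wrist_force': array([0.23294625, 0.77722664, 0.07661046]), 'moment': array([ 0.01357885, -0.02176447, -0.02448598]), 'gripper_force': 0.0, 'width': 1.0029671928471067}
```

View pics/top0.png

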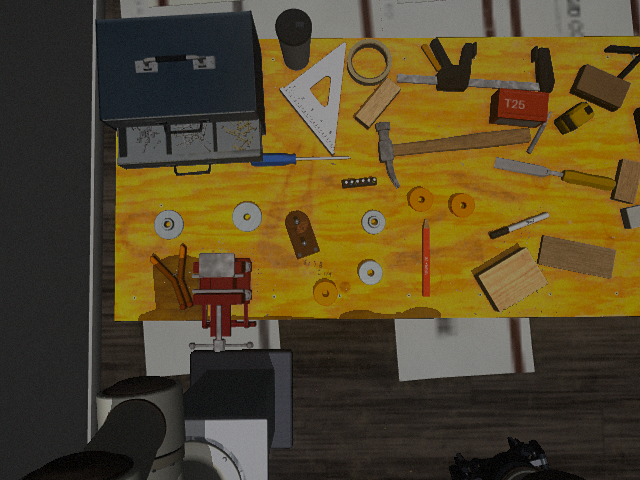

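View pics/side0.png

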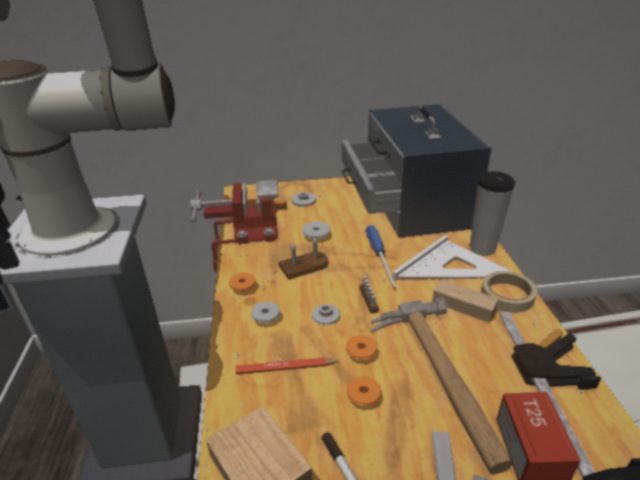

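The candidate pulleys in the top view are grey (169,224), (247,216), (373,222) and (370,272), and orange (325,292), (420,199) and (461,205). Grey (169,224) and (373,222) show a hub step, so they are hub up, large and small. Grey (247,216) and (370,272) are plain discs, so they are hub down, large and small. The orange ones are look-alikes. The rack is at (302,235), and its rounded end seems to be the upper one. I'll check this in a close crop.

```bash
cat > h.py <<'E'
from cell import robot
import cv2, numpy as np
from scipy.spatial.transform import Rotation as R
def px2w(n,u,v,z,i=None):
    i=i or robot.camera_info(n); M=cv2.Rodrigues(i["rvec"])[0]; t=np.ravel(i["tvec"])
    d=M.T@np.linalg.inv(i["camera_matrix"])@[u,v,1]; c=-M.T@t
    return c+d*(z-c[2])/d[2]
def w2px(n,p,i=None):
    i=i or robot.camera_info(n)
    return cv2.projectPoints(np.float64([p]),i["rvec"],i["tvec"],i["camera_matrix"],None)[0].ravel()
def rel(p,yaw=None):
    "rows units to go to TCP p (world), tool yaw = world angle of tool y"
    o=robot.get_obs();q=o["eef_rot"];r=R.from_quat([*q[1:],q[0]])
    d=r.inv().apply(np.array(p)-o["position"])/50
    y=r.as_matrix()[:,1]; print("d",d.round(3),"yaw of y deg",np.degrees(np.arctan2(y[1],y[0])).round(2),"tilt",r.as_matrix()[:,2].round(4),"pos",o["position"].round(1),"t",o["clock"])
E
python3 - <<'E'
from h import *
a=cv2.imread("pics/top0.png")
cv2.imwrite("pics/crop1.png",cv2.resize(a[190:300,145:405],None,fx=3,fy=3,interpolation=cv2.INTER_CUBIC))
for n,u,v,z in[("LU",169,224,8),("LD",247,216,20),("SU",373,222,8),("SD",370,272,20),("r",294,215,15),("s",308,253,15)]:
  print(n,px2w("top",u,v,z).round(1))
i=robot.camera_info("wrist");print(i); cv2.imwrite("pics/w0.png",robot.capture("wrist")[:,:,::-1])
E
```

```text
LU [567.2  51.9   8. ]
LD [ 582.2 -118.2   20. ]
SU [ 567.9 -389.4    8. ]
SD [ 460.3 -380.3   20. ]
r [ 584.  -218.7   15. ]
s [ 501.9 -248.3   15. ]
{'camera_matrix': array([[385.92825192,   0.        , 317.54629995],
       [  0.        , 385.92825192, 236.34098373],
       [  0.        ,   0.        ,   1.        ]]), 'rvec': array([-2.31475673,  1.73760567,  0.26252361]), 'tvec': array([-573.08308339,  -37.60078857,  379.45846332])}
```

View pics/crop1.png

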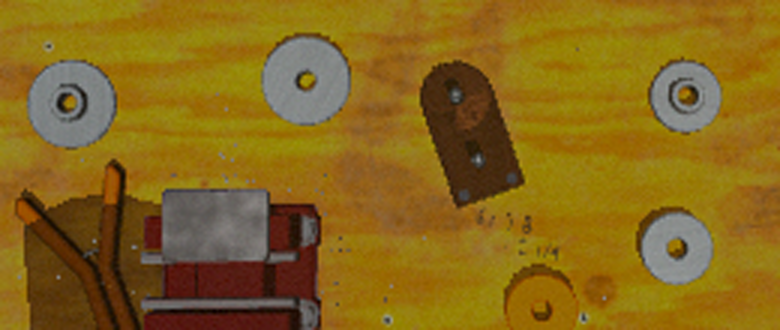

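View pics/w0.png

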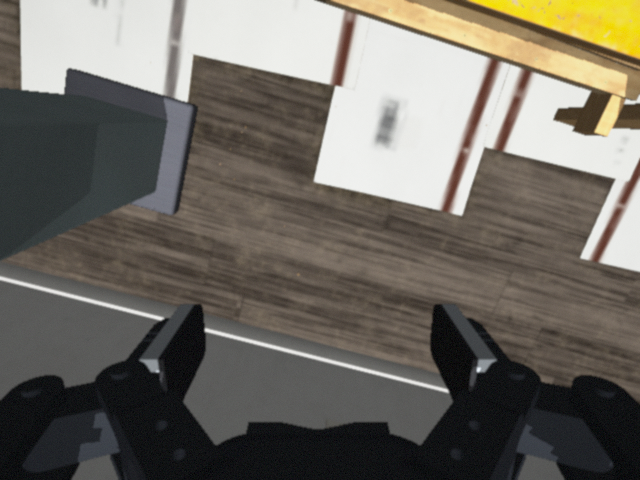

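The crop shows LU at crop (71,104) and SU at (686,96), both with a hub ring, and LD at (306,80) and SD at (676,246) as plain discs. The rack's round end is up, with post tips at about (456,96) (round) and (478,160) (square). The brim sizes agree with large and small. Next I'll refine the centres.

Run:
```python
from h import *
a=cv2.imread("pics/top0.png");hsv=cv2.cvtColor(a,cv2.COLOR_BGR2HSV)
m=((hsv[...,1]<60)&(hsv[...,2]>70)).astype(np.uint8)
for n,u,v,z in[("LU",169,224,8),("LD",247,216,20),("SU",373,222,8),("SD",370,272,20)]:
  s=np.zeros_like(m);s[v-22:v+22,u-22:u+22]=m[v-22:v+22,u-22:u+22]
  c=max(cv2.findContours(s,cv2.RETR_EXTERNAL,cv2.CHAIN_APPROX_NONE)[0],key=cv2.contourArea)
  e=cv2.fitEllipse(c); print(n,np.round(e[0],2),"dia mm",(np.array(e[1])+1)*(1190-z)/560.7,px2w("top",*e[0],z).round(1))
for n,u,v in[("r",145+456.5/3,190+96.5/3),("s",145+478/3,190+160/3)]: print(n,u,v,px2w("top",u,v,63).round(1))
for k,(u,v) in {"corner1":(462,206),"corner2":(523,184),"apex":(449,61)}.items(): print(k,px2w("top",145+u/3,190+v/3,15).round(1))
i=robot.camera_info("wrist");o=robot.get_obs();q=o["eef_rot"];r=R.from_quat([*q[1:],q[0]]).as_matrix()
M=cv2.Rodrigues(i["rvec"])[0];c=-M.T@i["tvec"]
print("cam in tool",r.T@(c-o["position"]),"axis",r.T@M[2],"tool x,y",r[:,0],r[:,1]); print(w2px("wrist",o["position"]))
rel([567,52,150])
```

```text
LU [168.36 224.28] dia mm [61.60588086 62.51852353] [566.6  53.3   8. ]
LD [246.61 216.56] dia mm [61.05657427 61.9979687 ] [ 581.  -117.3   20. ]
SU [373.07 221.89] dia mm [49.34592764 49.5681837 ] [ 568.2 -389.6    8. ]
SD [370.13 272.31] dia mm [49.2503627  50.35787524] [ 459.6 -380.6   20. ]
r 297.16666666666663 222.16666666666666 [ 565.1 -227.    63. ]
s 304.33333333333337 243.33333333333334 [ 521.3 -241.5   63. ]
corner1 [ 490.  -228.9   15. ]
corner2 [ 505.3 -272.6   15. ]
apex [ 594.  -220.2   15. ]
cam in tool [  74.74747163   -0.65930174 -125.05289275] axis [-2.92621314e-01 -8.02786228e-04  9.56228070e-01] tool x,y [9.60270028e-01 2.79072317e-01 3.40128704e-04] [ 0.27907251 -0.96026888 -0.00148763]
[319.65720666 331.51252916]
d [11.178 -9.322  1.968] yaw of y deg -73.8 tilt [-1.0e-04  1.5e-03 -1.0e+00] pos [ 160.4 -551.7  247.5] t 0.15
```

Run:
```python
from h import *
rel([500,-250,170])
```

```text
d [ 8.205 -3.897  1.559] yaw of y deg -73.8 tilt [-1.0e-04  1.5e-03 -1.0e+00] pos [ 160.4 -551.7  247.5] t 0.15
```

```bash
python3 -m handwheel '[1,-0.5,0,0,2,-1,0,0,3,-1.4,0,0,4,-1.9,0,0,5,-2.4,0,0,6,-2.9,0.5,0,7,-3.4,1,0,8.2,-3.9,1.55,0,8.2,-3.9,1.55,0,8.2,-3.9,1.55,0,8.2,-3.9,1.55,0,8.2,-3.9,1.55,0]' 0.5 60
python3 - <<'E'
from h import *
rel([500,-250,170])
print(robot.finger_overhang, robot.get_obs()["width"])
i=robot.camera_info("wrist");a=robot.capture("wrist")[:,:,::-1];np.save("w1",i,allow_pickle=True)
cv2.imwrite("pics/w1.png",a)
for n,p in{"r":(567,-227.5,63),"s":(522,-242,63)}.items(): print(n,w2px("wrist",p,i))
E
```

```text
clock: 1.35
position: [499.5, -250.5, 170.7]
eef_rot: [-0.0, 0.99, 0.141, -0.0]
wrist_force: [-0.6, -0.2, 0.6]
width: 0.499
gripper_force: 0.0
d [ 0.013 -0.007  0.013] yaw of y deg -73.76 tilt [-8.e-04 -0.e+00 -1.e+00] pos [ 499.5 -250.5  170.7] t 1.35
17.0 0.49869465084564835
r [313.47087416 124.42697434]
s [315.89268675 204.44147464]
```

View pics/w1.png

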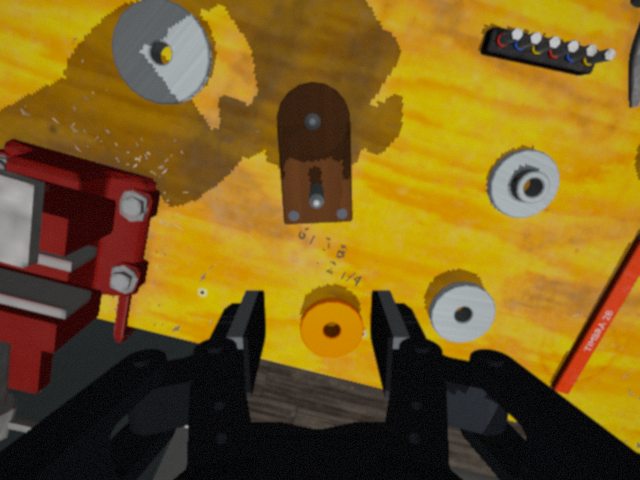

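The wrist view shows the post tips at (313,121) (round end) and (317,202) (square end). LD is at about (163,50), SU's hub ring at (533,185) and SD at (462,312).

Run:
```python
from h import *
i=np.load("w1.npy",allow_pickle=True).item()
a=cv2.imread("pics/w1.png")
c=np.hstack([cv2.resize(a[y-20:y+20,x-20:x+20],(400,400),interpolation=cv2.INTER_CUBIC) for x,y in((313,121),(317,202))])
cv2.imwrite("pics/c2.png",c)
hsv=cv2.cvtColor(a,cv2.COLOR_BGR2HSV)
m=((hsv[...,1]<60)&(hsv[...,2]>50)).astype(np.uint8)
for n,u,v,z in[("LD",163,50,20),("SU",523,184,8),("SD",462,312,20)]:
  s=np.zeros_like(m);v0=max(0,v-55);s[v0:v+55,u-55:u+55]=m[v0:v+55,u-55:u+55]
  if n=="SD": s[:,:u-36]=0
  k=max(cv2.findContours(s,cv2.RETR_EXTERNAL,cv2.CHAIN_APPROX_NONE)[0],key=cv2.contourArea)
  # map contour to world and fit circle
  w=np.array([px2w("wrist",*p[0],z,i)[:2] for p in k]); e=cv2.fitEllipse(w.astype(np.float32)); print(n,np.round(e[0],1),np.round(e[1],1))
print(px2w("wrist",313,121.5,63,i),px2w("wrist",317,202,63,i))
```

```text
LD [ 581.5 -119.9] [61.6 63.9]
SU [ 568.8 -389.4] [50.1 52.5]
SD [ 461.1 -380.1] [50.  53.3]
[ 568.48493786 -226.78956503   63.        ] [ 523.6582883  -242.22701431   63.        ]
```

View pics/c2.png

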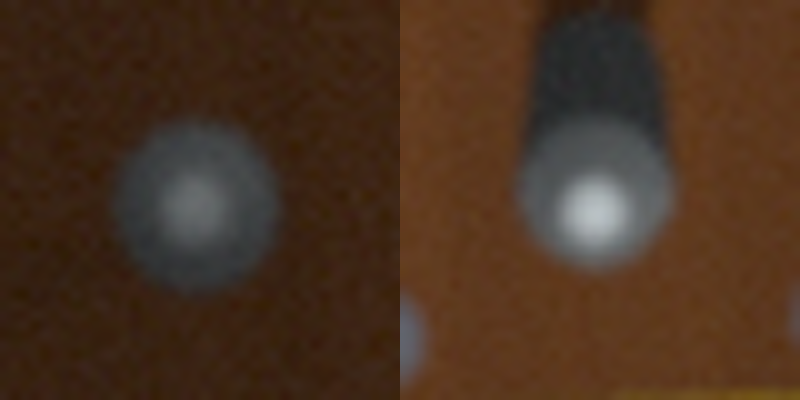

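The crop puts the tips at (312.0,121.2) and (315.9,202.6). That gives 48.0 mm between the posts, as it must be. Now on to LU.

Run:
```python
from h import *
i=np.load("w1.npy",allow_pickle=True).item()
print(px2w("wrist",312,121.2,63,i).round(1),px2w("wrist",315.9,202.6,63,i).round(1))
rel([552,48,110])
```

```text
[ 568.5 -226.2   63. ] [ 523.1 -241.7   63. ]
d [ 2.678 -5.455  1.219] yaw of y deg -73.82 tilt [-0.e+00 -6.e-04 -1.e+00] pos [ 499.4 -251.2  171.2] t 1.4
```

```bash
python3 -m handwheel '[0.9,-0.9,0,0,1.7,-1.8,0,0,2.6,-2.7,0,0,2.68,-3.7,0,0,2.68,-4.6,0,0,2.68,-5.45,0.6,0,2.68,-5.45,1.2,0,2.68,-5.45,1.2,0,2.68,-5.45,1.2,0,2.68,-5.45,1.2,0]'
python3 - <<'E'
from h import *
i=robot.camera_info("wrist");a=robot.capture("wrist")[:,:,::-1];np.save("w2",i,allow_pickle=True)
cv2.imwrite("pics/w2.png",a)
rel([566.8,53,26])
print(w2px("wrist",[566.8,53,8],i))
E
```

```text
clock: 2.4
position: [554.3, 46.6, 113.1]
eef_rot: [0.001, 0.99, 0.14, 0.002]
wrist_force: [0.7, 0.4, -0.8]
width: 0.496
gripper_force: 0.0
d [ 0.266 -0.059  1.746] yaw of y deg -73.93 tilt [ 4.5e-03 -9.0e-04 -1.0e+00] pos [554.4  46.6 113.2] t 2.45
[314.1513175  222.23648447]
```

View pics/w2.png

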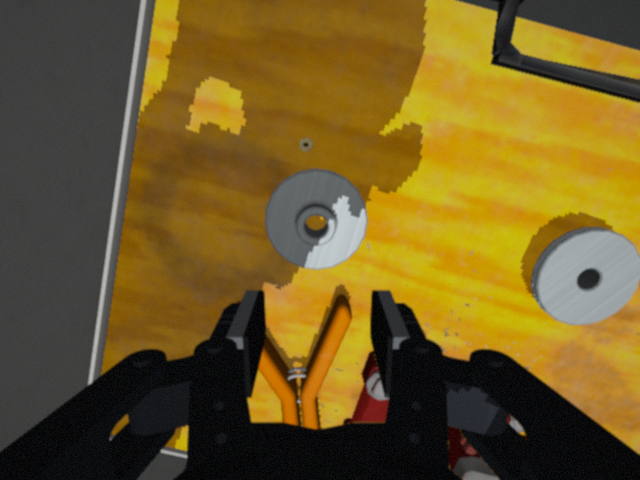

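LU's brim spans columns 265–367 and rows 169–269, so its centre is (316,219).

Run:
```python
from h import *
i=np.load("w2.npy",allow_pickle=True).item()
p=px2w("wrist",316,219,8,i);print(p, px2w("wrist",317.5,222,20,i))
rel([*p[:2],27])
```

```text
[569.09283733  52.47120189   8.        ] [570.53193385  51.93959127  20.        ]
d [ 0.307 -0.036  1.726] yaw of y deg -73.93 tilt [ 4.5e-03 -9.0e-04 -1.0e+00] pos [554.4  46.6 113.2] t 2.45
```

```bash
python3 -m handwheel '[0.29,-0.04,0.5,0,0.29,-0.04,1,0,0.29,-0.04,1.4,0,0.29,-0.04,1.6,0,0.29,-0.04,1.72,0,0.29,-0.04,1.72,0,0.29,-0.04,1.72,0]'; python3 -m handwheel '[0,0,0,0,0,0,0,0,0,0,0,0,0,0,0,0,0,0,0,0,0,0,0,0]' 0 60;  python3 - <<'E'
from h import *
i=robot.camera_info("wrist");o=robot.get_obs();a=robot.capture("wrist")[:,:,::-1];np.save("w3",i,allow_pickle=True)
cv2.imwrite("pics/w3.png",a[180:480,120:520].repeat(2,0).repeat(2,1))
print(robot.finger_overhang,o["width"],w2px("wrist",o["position"],i)); rel([566.8,53,26])
E
```

```text
clock: 3.15
position: [566.8, 54.2, 26.1]
eef_rot: [0.0, 0.99, 0.141, 0.001]
wrist_force: [-0.3, 0.3, -0.4]
width: 0.5
gripper_force: 0.0
clock: 3.75
position: [566.8, 54.3, 26.4]
eef_rot: [0.0, 0.99, 0.141, 0.001]
wrist_force: [-1.4, -0.3, 5.1]
width: 0.25
gripper_force: 58.5
17.0 0.25005610494958364 [319.69004676 331.6510255 ]
d [-0.009  0.025  0.008] yaw of y deg -73.79 tilt [ 2.4e-03 -6.0e-04 -1.0e+00] pos [566.9  54.3  26.4] t 3.8
```

View pics/w3.png

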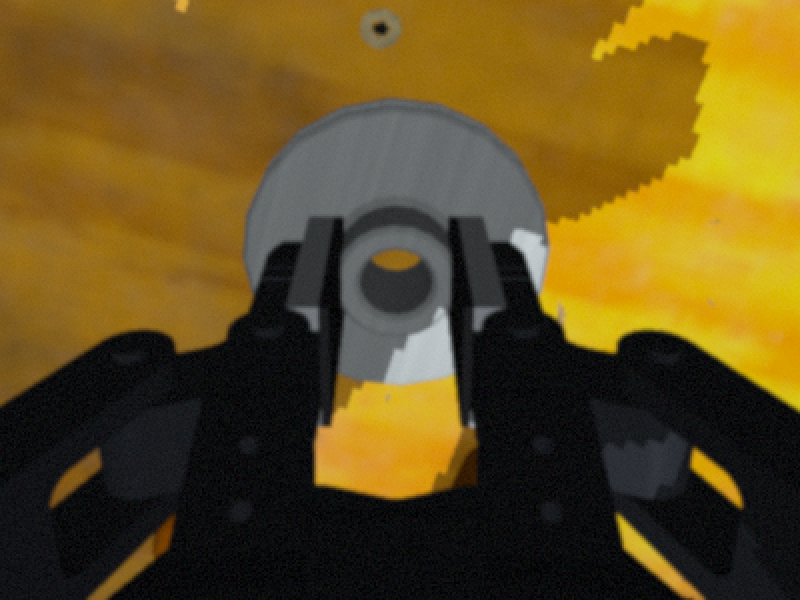

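The held LU has its hub ring centred at crop (397,281), which is image (318.3,320.2). The hub is well held between the pads.

Run:
```python
from h import *
i=np.load("w3.npy",allow_pickle=True).item()
o=robot.get_obs();q=o["eef_rot"];r=R.from_quat([*q[1:],q[0]])
p=px2w("wrist",318.3,320.2,20,i); e=px2w("wrist",120+396.5/2,180+241.5/2,8,i); print(p,e,"pulley-TCP in tool",r.inv().apply(p-o["position"]), r.inv().apply(e-o["position"]))
```

```text
[567.78638541  55.08802724  20.        ] [569.92125913  55.70208116   8.        ] pulley-TCP in tool [ 1.06628666 -0.48012522  6.42085708] [ 3.26212207 -0.48829653 18.425564  ]
```

```bash
python3 - <<'E'
from h import *
rel([584,-284.5,69.4])
E
python3 -m handwheel '[0,0,-0.5,0,0,0,-1,0,0,0,-1.5,0,0,0,-2,0,0,0,-2,0,0,0,-2,0]'
```

```text
d [-1.561  6.604 -0.855] yaw of y deg -73.79 tilt [ 2.4e-03 -6.0e-04 -1.0e+00] pos [566.9  54.3  26.4] t 3.8
clock: 4.4
position: [565.7, 54.6, 124.6]
eef_rot: [0.0, 0.99, 0.141, 0.0]
wrist_force: [0.4, 1.1, -2.8]
width: 0.246
gripper_force: 59.3
```

```bash
python3 -m handwheel '[-0.2,0.8,0,0,-0.4,1.7,0,0,-0.6,2.6,0,0,-0.8,3.5,0,0,-1.0,4.4,0,0,-1.2,5.3,0,0,-1.4,6.1,0,0,-1.56,6.6,0,0,-1.56,6.6,0.7,0,-1.56,6.6,1.12,0,-1.56,6.6,1.12,0,-1.56,6.6,1.12,0]';  python3 - <<'E'
from h import *
i=robot.camera_info("wrist");o=robot.get_obs();a=robot.capture("wrist")[:,:,::-1];np.save("w4",i,allow_pickle=True)
cv2.imwrite("pics/w4f.png",a);cv2.imwrite("pics/w4.png",a[180:400,60:420].repeat(2,0).repeat(2,1))
print(w2px("wrist",[568.5,-226.5,63],i)); rel([567,-227,69])
E
```

```text
clock: 5.6
position: [582.0, -283.3, 67.1]
eef_rot: [-0.001, 0.99, 0.141, -0.001]
wrist_force: [0.4, -0.3, -1.9]
width: 0.246
gripper_force: 59.4
[164.21041017 318.65315598]
d [ 0.01  -1.183 -0.004] yaw of y deg -73.78 tilt [-1.e-04  1.e-04 -1.e+00] pos [ 583.  -283.9   68.8] t 5.65
```

View pics/w4.png

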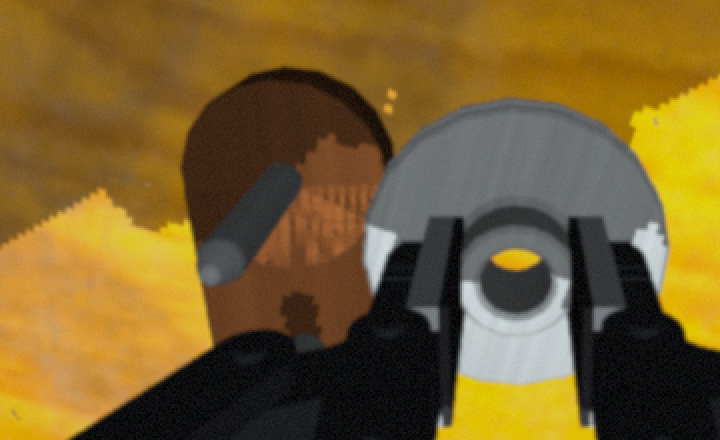

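The post tip is at crop (209,275), image (164.3,317.3). The held hub ring is at crop (516,281), image (317.8,320.3). Both lie in the same height plane, so I'll use their difference.

Run:
```python
from h import *
i=np.load("w4.npy",allow_pickle=True).item()
o=robot.get_obs();q=o["eef_rot"];r=R.from_quat([*q[1:],q[0]])
t=px2w("wrist",164.3,317.3,63,i);h=px2w("wrist",317.8,320.3,62.4,i);print(t,h,r.inv().apply(t-h)/50)
```

```text
[ 569.07320405 -226.43774972   63.        ] [ 583.68352243 -282.05900595   62.4       ] [ 0.03015978 -1.14976821 -0.01190266]
```

```bash
python3 -m handwheel '[0,0,-0.6,0,0,0,-0.6,0,0.03,-0.6,-0.6,0,0.03,-1.15,-0.6,0,0.03,-1.15,-0.6,0,0.03,-1.15,-0.6,0,0.03,-1.15,-0.4,0,0.03,-1.15,-0.2,0,0.03,-1.15,0,0,0.03,-1.15,0,0,0.03,-1.15,0,0]'
```

```text
clock: 6.75
position: [567.9, -228.6, 68.0]
eef_rot: [-0.0, 0.99, 0.141, -0.001]
wrist_force: [0.6, -0.8, -1.6]
width: 0.244
gripper_force: 59.5
```

No lateral load, so the bore is threaded. Lowering to the seat.

```bash
python3 -m handwheel '[0,0,0.25,0,0,0,0.45,0,0,0,0.5,0,0,0,0.53,0,0,0,0.53,0,0,0,0.53,0]'
```

```text
clock: 7.35
position: [568.7, -228.8, 42.7]
eef_rot: [0.0, 0.99, 0.141, 0.0]
wrist_force: [-0.1, -0.5, -1.0]
width: 0.245
gripper_force: 59.5
```

```bash
python3 -m handwheel '[0,0,0,0,0,0,0,0,0,0,0,0,0,0,-0.3,0,0,0,-0.9,0,0,0,-1.7,0,0,0,-2,0,0,0,-2,0]' 0.5
python3 - <<'E'
from h import *
rel([568,-123,140]);print(robot.finger_overhang)
E
```

```text
clock: 8.15
position: [570.4, -229.8, 146.5]
eef_rot: [0.003, 0.99, 0.141, 0.003]
wrist_force: [0.0, 0.6, 0.3]
width: 0.502
gripper_force: 0.0
d [ 0.549 -2.065  0.121] yaw of y deg -73.79 tilt [ 0.0064 -0.0042 -1.    ] pos [ 570.4 -229.8  146.5] t 8.15
17.0
```

```bash
python3 -m handwheel '[0.3,-0.9,0,0,0.5,-1.7,0,0,0.5,-2.06,0.1,0,0.5,-2.06,0.1,0,0.5,-2.06,0.1,0,0.5,-2.06,0.1,0]' 1
python3 - <<'E'
from h import *
i=robot.camera_info("wrist");o=robot.get_obs();a=robot.capture("wrist")[:,:,::-1];np.save("w5",i,allow_pickle=True)
cv2.imwrite("pics/w5.png",a)
rel([581.2,-118.5,22])
print(w2px("wrist",[581.2,-118.5,20],i))
E
```

```text
clock: 8.75
position: [563.6, -123.9, 137.0]
eef_rot: [0.0, 0.99, 0.14, -0.0]
wrist_force: [1.1, -0.0, 0.1]
width: 1.003
gripper_force: 0.0
d [ 0.366 -0.009  2.304] yaw of y deg -73.88 tilt [ 2.e-04 -4.e-04 -1.e+00] pos [ 563.7 -124.   137.2] t 8.8
[318.39745525 209.9262493 ]
```

View pics/w5.png

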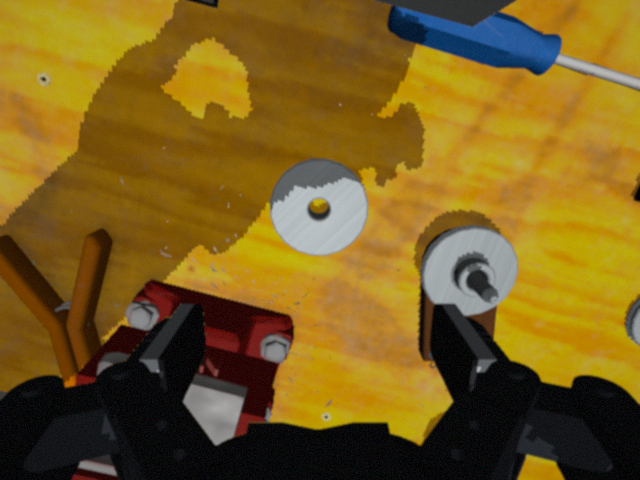

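LD's centre is at (319,207), close to the prediction. LU sits flat on the round post.

```bash
python3 -m handwheel '[0.36,0,0.7,0,0.36,0,1.4,0,0.36,0,2,0,0.36,0,2.2,0,0.36,0,2.3,0,0.36,0,2.3,0,0.36,0,2.3,0]'; python3 -m handwheel '[0,0,0.04,0,0,0,0.08,0,0,0,0.08,0]';python3 - <<'E'
from h import *
i=robot.camera_info("wrist");o=robot.get_obs();a=robot.capture("wrist")[:,:,::-1];np.save("w6",i,allow_pickle=True)
cv2.imwrite("pics/w6.png",a)
rel([581.2,-118.5,22])
E
```

```text
clock: 9.5
position: [582.2, -118.4, 24.1]
eef_rot: [0.001, 0.99, 0.141, 0.001]
wrist_force: [0.7, -1.0, 0.2]
width: 1.001
gripper_force: 0.0
clock: 9.8
position: [580.9, -117.6, 18.5]
eef_rot: [0.0, 0.99, 0.141, 0.0]
wrist_force: [-0.4, 0.5, -0.8]
width: 0.998
gripper_force: 0.0
d [ 0.001  0.02  -0.071] yaw of y deg -73.79 tilt [ 1.e-04 -0.e+00 -1.e+00] pos [ 580.9 -117.5   18.4] t 9.85
```

View pics/w6.png

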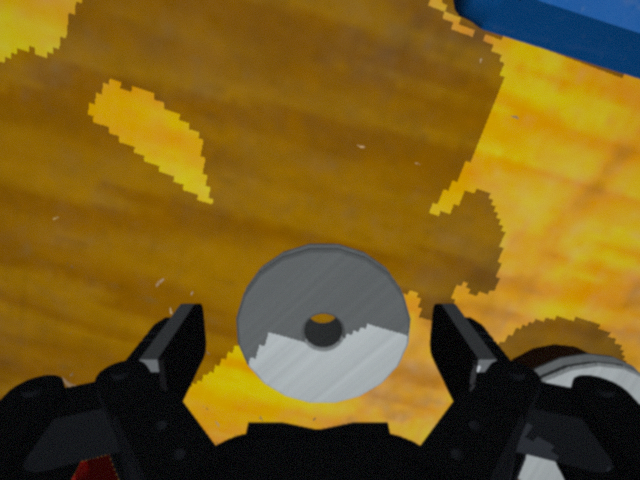

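LD is at (323,323), between the pads. The open tips (rows of about 305, 230 px apart) work out to TCP+4 mm, so I can go 4 mm lower and then close.

```bash
python3 -m handwheel '[0,0,0.04,0,0,0,0.08,0,0,0,0.08,0]'; python3 -m handwheel '[0,0,0,0,0,0,0,0,0,0,0,0,0,0,0,0,0,0,0,0]' 0 70;python3 - <<'E'
from h import *
i=robot.camera_info("wrist");o=robot.get_obs();a=robot.capture("wrist")[:,:,::-1];np.save("w7",i,allow_pickle=True)
cv2.imwrite("pics/w7.png",a[200:420,180:480].repeat(2,0).repeat(2,1))
rel([581.2,-118.5,22])
E
```

```text
clock: 10.15
position: [580.5, -117.4, 13.8]
eef_rot: [-0.0, 0.99, 0.141, -0.0]
wrist_force: [-1.4, 0.1, 0.4]
width: 0.995
gripper_force: 0.0
clock: 10.65
position: [581.4, -117.8, 15.3]
eef_rot: [0.0, 0.99, 0.141, 0.0]
wrist_force: [-1.3, 0.5, 5.2]
width: 0.714
gripper_force: 74.5
d [-0.009  0.012 -0.133] yaw of y deg -73.79 tilt [ 1.e-03 -4.e-04 -1.e+00] pos [ 581.4 -117.8   15.4] t 10.7
```

View pics/w7.png

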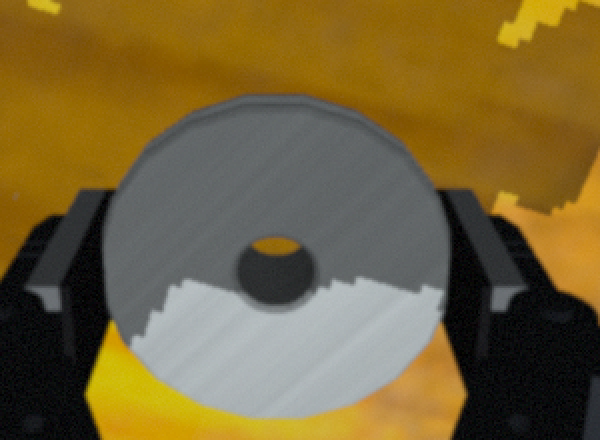

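The held LD has its bore at crop (276,273), image (318,336.5). I'll lift it and go beside the square post for the same in-plane comparison.

```bash
python3 -m handwheel '[0,0,-0.5,0,0,0,-1,0,0,0,-1.5,0,0,0,-2,0,0,0,-2,0,0,0,-2,0]';python3 - <<'E'
from h import *
rel([543,-314,58])
E
```

```text
clock: 11.3
position: [580.7, -117.5, 113.8]
eef_rot: [0.0, 0.99, 0.141, 0.0]
wrist_force: [-0.2, -0.5, -1.3]
width: 0.713
gripper_force: 76.5
d [-1.821  3.563  1.117] yaw of y deg -73.8 tilt [ 0. -0. -1.] pos [ 580.7 -117.5  113.8] t 11.3
```

```bash
python3 -m handwheel '[-0.4,0.8,0,0,-0.8,1.6,0,0,-1.2,2.4,0,0,-1.6,3.2,0,0,-1.82,3.56,0,0,-1.82,3.56,0,0,-1.82,3.56,0.7,0,-1.82,3.56,1.1,0,-1.82,3.56,1.1,0,-1.82,3.56,1.1,0,-1.82,3.56,1.1,0]';python3 - <<'E'
from h import *
i=robot.camera_info("wrist");o=robot.get_obs();a=robot.capture("wrist")[:,:,::-1];np.save("w8",i,allow_pickle=True)
cv2.imwrite("pics/w8.png",a[180:440,30:430].repeat(2,0).repeat(2,1))
print(w2px("wrist",[523.5,-241.8,63],i)); rel([523,-242,58])
E
```

```text
clock: 12.4
position: [544.0, -314.0, 60.4]
eef_rot: [0.001, 0.99, 0.141, 0.001]
wrist_force: [-0.2, -0.1, -1.7]
width: 0.716
gripper_force: 76.5
[111.1438929  334.29199641]
d [-0.002 -1.505  0.053] yaw of y deg -73.77 tilt [ 0.002  -0.0017 -1.    ] pos [ 544.1 -314.2   60.8] t 12.45
```

View pics/w8.png

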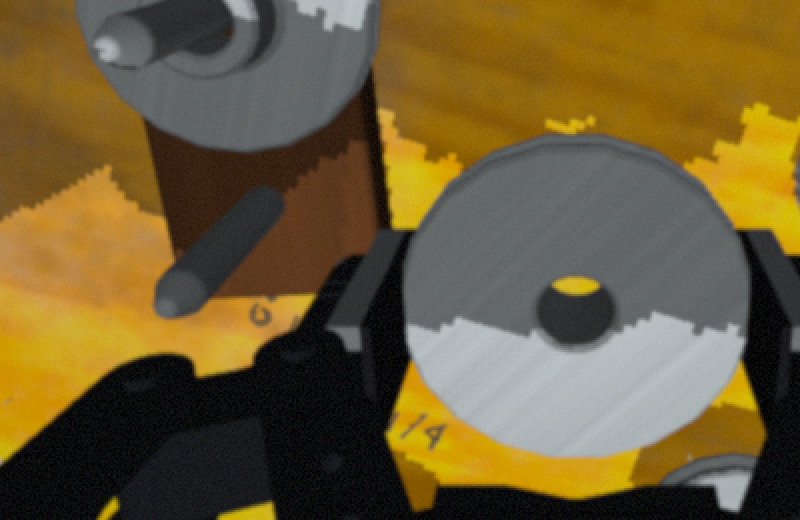

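The square post tip is at crop (166,306), image (112.8,332.8). The bore centre is at crop (577,313), image (318.2,336.2).

Run:
```python
from h import *
i=np.load("w8.npy",allow_pickle=True).item()
o=robot.get_obs();q=o["eef_rot"];r=R.from_quat([*q[1:],q[0]])
for zz in (63.8,65.5):
  t=px2w("wrist",112.8,332.8,63,i);h=px2w("wrist",318.2,336.2,zz,i);print(t,h,r.inv().apply(t-h)/50)
```

```text
[ 524.27522154 -242.29213842   63.        ] [ 543.99420952 -313.38061507   63.8       ] [ 0.01876021 -1.47536549  0.01283448]
[ 524.27522154 -242.29213842   63.        ] [ 544.99154387 -313.08569779   65.5       ] [-0.00208852 -1.47535167  0.04680493]
```

```bash
python3 -m handwheel '[0,0,-0.6,0,0,0,-0.6,0,0.01,-0.7,-0.6,0,0.01,-1.475,-0.6,0,0.01,-1.475,-0.6,0,0.01,-1.475,-0.6,0,0.01,-1.475,-0.4,0,0.01,-1.475,-0.2,0,0.01,-1.475,0,0,0.01,-1.475,0,0,0.01,-1.475,0,0]'
```

```text
clock: 13.55
position: [522.7, -243.0, 58.6]
eef_rot: [-0.0, 0.99, 0.141, -0.0]
wrist_force: [0.8, 0.4, -0.8]
width: 0.712
gripper_force: 76.7
```

Run:
```python
from h import *
rel([523,-243,31]);print(robot.get_obs()["wrist_force"],robot.get_obs()["moment"])
```

```text
d [0.005 0.002 0.551] yaw of y deg -73.82 tilt [-1.e-03  7.e-04 -1.e+00] pos [ 522.7 -243.    58.6] t 13.55
[ 0.80001212  0.42587837 -0.84634251] [-0.00465545 -0.06491168  0.04814664]
```

Threaded. Lowering to the seat.

```bash
python3 -m handwheel '[0,0,0.25,0,0,0,0.45,0,0,0,0.52,0,0,0,0.55,0,0,0,0.55,0,0,0,0.55,0]'
```

```text
clock: 14.15
position: [523.4, -243.1, 32.2]
eef_rot: [0.0, 0.99, 0.141, 0.0]
wrist_force: [0.1, 0.0, -1.0]
width: 0.713
gripper_force: 76.8
```

```bash
python3 -m handwheel '[0,0,0.02,0,0,0,0.02,0,0,0,0.02,0,0,0,0.02,0]' 1; python3 -m handwheel '[0,0,-0.3,0,0,0,-0.9,0,0,0,-1.7,0,0,0,-2.2,0,0,0,-2.2,0,0,0,-2.2,0]'
python3 - <<'E'
from h import *
rel([554,-393.5,113])
E
```

```text
clock: 14.55
position: [523.2, -243.1, 31.1]
eef_rot: [0.0, 0.99, 0.141, 0.0]
wrist_force: [-0.6, 0.4, -0.2]
width: 0.999
gripper_force: 0.0
clock: 15.15
position: [523.5, -243.2, 142.1]
eef_rot: [0.001, 0.99, 0.141, 0.001]
wrist_force: [0.2, 1.0, -0.4]
width: 0.998
gripper_force: 0.0
d [-0.253  3.056  0.587] yaw of y deg -73.79 tilt [ 0.0017 -0.0013 -1.    ] pos [ 523.5 -243.2  142.1] t 15.15
```

```bash
python3 -m handwheel '[-0.1,0.9,0,0,-0.2,1.8,0,0,-0.25,2.7,0.1,0,-0.25,3.06,0.58,0,-0.25,3.06,0.58,0,-0.25,3.06,0.58,0,-0.25,3.06,0.58,0]' 0.5
cat >> h.py <<'E'
def disc(a,i,z,c,w=60,dia=52):
    "a BGR wrist picture; fit the outline of a grey disc near world xy c, in the plane z"
    u,v=np.int32(w2px("wrist",[*c,z],i))
    hsv=cv2.cvtColor(a,cv2.COLOR_BGR2HSV); m=((hsv[...,1]<70)&(hsv[...,2]>45)).astype(np.uint8)
    s=np.zeros_like(m);v0,u0=max(0,v-w),max(0,u-w);s[v0:v+w,u0:u+w]=m[v0:v+w,u0:u+w]
    k=max(cv2.findContours(s,cv2.RETR_EXTERNAL,cv2.CHAIN_APPROX_NONE)[0],key=cv2.contourArea)
    P=np.array([px2w("wrist",*p[0],z,i)[:2] for p in k])
    from scipy.optimize import least_squares
    f=least_squares(lambda x:np.hypot(*(P-x[:2]).T)-x[2],[*c,dia/2],loss="soft_l1",f_scale=.5).x
    return f.round(2)
E
python3 - <<'E'
from h import *
i=robot.camera_info("wrist");a=robot.capture("wrist")[:,:,::-1];np.save("w9",i,allow_pickle=True);a=np.ascontiguousarray(a)
cv2.imwrite("pics/w9.png",a)
print("SU",disc(a,i,8,(568.5,-389.5)))
b=cv2.imread("pics/w2.png");j=np.load("w2.npy",allow_pickle=True).item();print("LU check",disc(b,j,8,(569,52.5),70,64))
rel([567.8,-389.5,27])
E
```

```text
clock: 15.85
position: [553.7, -392.3, 111.9]
eef_rot: [-0.0, 0.99, 0.141, -0.0]
wrist_force: [-0.5, -0.2, 0.0]
width: 0.498
gripper_force: 0.0
SU [ 569.49 -391.16   25.28]
LU check [568.01  52.35  31.17]
d [0.28  0.021 1.709] yaw of y deg -73.74 tilt [ 3.e-04 -1.e-04 -1.e+00] pos [ 554.  -392.4  112.4] t 15.9
```

```bash
python3 -m handwheel '[0.29,0.02,0.5,0,0.29,0.02,1,0,0.29,0.02,1.4,0,0.29,0.02,1.6,0,0.29,0.02,1.71,0,0.29,0.02,1.71,0,0.29,0.02,1.71,0]'; python3 -m handwheel '[0,0,0,0,0,0,0,0,0,0,0,0,0,0,0,0,0,0,0,0,0,0,0,0]' 0 60;  python3 - <<'E'
from h import *
i=robot.camera_info("wrist");o=robot.get_obs();a=np.ascontiguousarray(robot.capture("wrist")[:,:,::-1]);np.save("w10",i,allow_pickle=True)
cv2.imwrite("pics/w10.png",a);g=cv2.cvtColor(a,cv2.COLOR_BGR2GRAY)
b=cv2.cvtColor(cv2.imread("pics/w4f.png"),cv2.COLOR_BGR2GRAY)
w3=cv2.cvtColor(cv2.imread("pics/w3.png")[::2,::2],cv2.COLOR_BGR2GRAY)  # origin (120,180)
G=lambda x:cv2.magnitude(cv2.Sobel(x,cv2.CV_32F,1,0),cv2.Sobel(x,cv2.CV_32F,0,1))
for nm,ref,(ou,ov) in(("w3",w3,(120,180)),("w4",b,(0,0))):
  T=ref[287-ov:352-ov,294-ou:342-ou]
  r=cv2.matchTemplate(G(g),G(T),cv2.TM_CCOEFF_NORMED);r=r[270:305,282:306];_,m,_,l=cv2.minMaxLoc(r);print(nm,m,"shift px",l[0]+282-294,l[1]+270-287)
rel([567.8,-389.5,26.4])
E
```

```text
clock: 16.6
position: [568.6, -390.8, 27.8]
eef_rot: [0.001, 0.99, 0.141, 0.001]
wrist_force: [0.4, -0.4, 0.0]
width: 0.496
gripper_force: 0.0
clock: 17.2
position: [568.7, -391.0, 28.1]
eef_rot: [0.001, 0.99, 0.141, 0.001]
wrist_force: [-1.8, 1.9, 5.9]
width: 0.24
gripper_force: 58.5
w3 0.5576701164245605 shift px 0 -2
w4 0.7840263843536377 shift px 0 -2
d [-0.009 -0.034  0.034] yaw of y deg -73.8 tilt [ 0.0016 -0.0016 -1.    ] pos [ 568.7 -391.    28.1] t 17.25
```

```bash
python3 -m handwheel '[0,0,-0.5,0,0,0,-1,0,0,0,-1.5,0,0,0,-2,0,0,0,-2,0,0,0,-2,0]';python3 - <<'E'
from h import *
rel([568,-228.4,100])
E
```

```text
clock: 17.85
position: [567.9, -390.2, 126.0]
eef_rot: [0.0, 0.99, 0.141, 0.0]
wrist_force: [0.2, -0.1, -0.9]
width: 0.242
gripper_force: 58.9
d [ 0.905 -3.108  0.519] yaw of y deg -73.8 tilt [ 2.e-04 -2.e-04 -1.e+00] pos [ 567.9 -390.2  126. ] t 17.85
```

```bash
python3 -m handwheel '[0.3,-0.9,0,0,0.6,-1.8,0,0,0.8,-2.6,0,0,0.9,-3.11,0,0,0.9,-3.11,0.3,0,0.9,-3.11,0.5,0,0.9,-3.11,0.5,0,0.9,-3.11,0.5,0]';python3 - <<'E'
from h import *
i=robot.camera_info("wrist");a=np.ascontiguousarray(robot.capture("wrist")[:,:,::-1]);np.save("w11",i,allow_pickle=True)
cv2.imwrite("pics/w11.png",a)
rel([568,-228.4,75])
E
```

```text
clock: 18.65
position: [567.2, -229.3, 100.1]
eef_rot: [-0.001, 0.99, 0.14, -0.001]
wrist_force: [0.4, -0.7, -1.2]
width: 0.244
gripper_force: 59.1
d [ 0.013 -0.019  0.519] yaw of y deg -73.88 tilt [-3.e-04  1.e-04 -1.e+00] pos [ 567.7 -229.5  100.9] t 18.7
```

```bash
python3 -m handwheel '[0.01,-0.015,0,0,0.01,-0.015,0.1,0,0.01,-0.015,0.2,0,0.01,-0.015,0.3,0,0.01,-0.015,0.4,0,0.01,-0.015,0.5,0,0.01,-0.015,0.5,0]'
python3 - <<'E'
from h import *
rel([568,-228.4,63]);print(robot.get_obs()["wrist_force"],robot.get_obs()["moment"])
E
```

```text
clock: 19.4
position: [567.4, -227.1, 75.1]
eef_rot: [-0.001, 0.99, 0.141, -0.001]
wrist_force: [-0.8, -0.3, -1.2]
width: 0.237
gripper_force: 59.1
d [0.005 0.029 0.243] yaw of y deg -73.8 tilt [-0.0016  0.0011 -1.    ] pos [ 567.4 -227.1   75.1] t 19.4
[-0.79167772 -0.33041234 -1.21286271] [-0.00463058 -0.00691333 -0.0398995 ]
```

Threaded with no load. Continuing to the seat.

```bash
python3 -m handwheel '[0,0,0.1,0,0,0,0.18,0,0,0,0.23,0,0,0,0.23,0,0,0,0.23,0]';  python3 -m handwheel '[0,0,0.01,0,0,0,0.02,0,0,0,0.03,0,0,0,0.03,0]'
```

```text
clock: 19.9
position: [568.1, -227.5, 64.8]
eef_rot: [0.0, 0.99, 0.141, 0.0]
wrist_force: [-0.3, 0.1, -1.3]
width: 0.241
gripper_force: 59.1
clock: 20.3
position: [568.0, -227.5, 63.3]
eef_rot: [-0.0, 0.99, 0.141, -0.0]
wrist_force: [0.3, -0.3, -1.3]
width: 0.236
gripper_force: 59.1
```

```bash
python3 -m handwheel '[0,0,0.01,0,0,0,0.02,0,0,0,0.02,0]';  python3 -m handwheel '[0,0,0,0,0,0,0,0,0,0,0,0]' 0.5; python3 -m handwheel '[0,0,-0.2,0,0,0,-0.6,0,0,0,-1,0,0,0,-1.5,0,0,0,-1.5,0,0,0,-1.5,0]'
python3 - <<'E'
from h import *
rel([447,-384,113])
E
```

```text
clock: 20.6
position: [568.1, -227.5, 63.1]
eef_rot: [-0.0, 0.99, 0.141, -0.0]
wrist_force: [-2.4, 2.1, 5.2]
width: 0.239
gripper_force: 59.8
clock: 20.9
position: [568.1, -227.6, 62.2]
eef_rot: [0.0, 0.99, 0.141, 0.0]
wrist_force: [-0.1, -0.2, -0.3]
width: 0.503
gripper_force: 0.0
clock: 21.5
position: [568.5, -227.8, 138.2]
eef_rot: [0.001, 0.99, 0.141, 0.001]
wrist_force: [0.2, -0.9, -1.3]
width: 0.5
gripper_force: 0.0
d [-3.205  2.322  0.503] yaw of y deg -73.8 tilt [ 0.0015 -0.001  -1.    ] pos [ 568.5 -227.8  138.2] t 21.5
```

```bash
python3 -m handwheel '[-0.7,0.5,0,0,-1.4,1,0,0,-2.1,1.5,0,0,-2.8,2,0.1,0,-3.2,2.32,0.5,0,-3.2,2.32,0.5,0,-3.2,2.32,0.5,0,-3.2,2.32,0.5,0]' 0.85
python3 - <<'E'
from h import *
i=robot.camera_info("wrist");a=np.ascontiguousarray(robot.capture("wrist")[:,:,::-1]);np.save("w12",i,allow_pickle=True)
cv2.imwrite("pics/w12.png",a)
print("SD",disc(a,i,20,(460.5,-380)))
for f,c in(("w5",(582,-118)),("w6",(582,-118))):
  b=cv2.imread(f"pics/{f}.png");j=np.load(f+".npy",allow_pickle=True).item();print("LD",f,disc(b,j,20,c,60 if f=="w5" else 95,64))
rel([460.5,-380,17])
E
```

```text
clock: 22.3
position: [447.3, -382.6, 112.2]
eef_rot: [-0.0, 0.99, 0.141, 0.0]
wrist_force: [0.1, 0.5, -0.2]
width: 0.853
gripper_force: 0.0
SD [ 460.42 -381.91   25.32]
LD w5 [ 582.11 -118.35   31.13]
LD w6 [ 583.34 -118.01   31.49]
d [0.262 0.021 1.911] yaw of y deg -73.71 tilt [ 3.e-04  0.e+00 -1.e+00] pos [ 447.6 -382.7  112.5] t 22.35
```

```bash
python3 -m handwheel '[0.235,0.04,0.6,0,0.235,0.04,1.2,0,0.235,0.04,1.6,0,0.235,0.04,1.8,0,0.235,0.04,1.89,0,0.235,0.04,1.89,0,0.235,0.04,1.89,0]'; python3 -m handwheel '[0,0,0,0,0,0,0,0,0,0,0,0,0,0,0,0,0,0,0,0,0,0,0,0]' 0 60;  python3 - <<'E'
from h import *
i=robot.camera_info("wrist");o=robot.get_obs();a=np.ascontiguousarray(robot.capture("wrist")[:,:,::-1]);np.save("w13",i,allow_pickle=True)
cv2.imwrite("pics/w13.png",a)
q=o["eef_rot"];r=R.from_quat([*q[1:],q[0]])
f=disc(a,i,20,(460,-381),80);print("SD",f,r.inv().apply([f[0],f[1],20]-o["position"]))
b=np.zeros((480,640,3),np.uint8);b[200:420,180:480]=cv2.imread("pics/w7.png")[::2,::2];j=np.load("w7.npy",allow_pickle=True).item()
f=disc(b,j,20,(582,-118),95,64);print("LD",f,r.inv().apply([f[0],f[1],20]-np.array([581.2,-117.7,14.9])))
rel([460.5,-380,17])
E
```

```text
clock: 23.05
position: [459.4, -382.9, 19.2]
eef_rot: [0.001, 0.99, 0.141, 0.001]
wrist_force: [-0.4, -0.5, 0.5]
width: 0.853
gripper_force: 0.0
clock: 23.65
position: [459.3, -383.0, 19.6]
eef_rot: [0.001, 0.99, 0.141, 0.001]
wrist_force: [-1.6, 1.7, 6.5]
width: 0.579
gripper_force: 60.7
SD [ 461.47 -381.48   25.69] [ 2.55291814 -0.86437343 -0.365236  ]
LD [ 583.12 -116.6    31.54] [ 2.15476498 -0.51091125 -5.09925069]
d [ 0.041 -0.052  0.053] yaw of y deg -73.8 tilt [ 0.0013 -0.0016 -1.    ] pos [ 459.2 -383.    19.6] t 23.7
```

```bash
python3 -m handwheel '[0,0,-0.5,0,0,0,-1,0,0,0,-1.5,0,0,0,-2,0,0,0,-2,0,0,0,-2,0]';python3 - <<'E'
from h import *
rel([522.7,-243.2,92])
E
```

```text
clock: 24.3
position: [458.7, -382.4, 118.1]
eef_rot: [0.0, 0.99, 0.141, 0.0]
wrist_force: [-0.4, -0.1, -1.1]
width: 0.575
gripper_force: 62.2
d [ 2.006 -2.317  0.52 ] yaw of y deg -73.8 tilt [ 7.e-04 -9.e-04 -1.e+00] pos [ 458.7 -382.4  118.1] t 24.3
```

```bash
python3 -m handwheel '[0.6,-0.7,0,0,1.2,-1.4,0,0,1.8,-2.1,0,0,2.0,-2.32,0,0,2.0,-2.32,0.3,0,2.0,-2.32,0.5,0,2.0,-2.32,0.5,0,2.0,-2.32,0.5,0]';python3 -m handwheel '[0,0,0,0,0,0,0,0]';python3 - <<'E'
from h import *
i=robot.camera_info("wrist");a=np.ascontiguousarray(robot.capture("wrist")[:,:,::-1]);cv2.imwrite("pics/w14.png",a)
rel([522.7,-243.2,69])
E
```

```text
clock: 25.1
position: [521.3, -243.8, 91.8]
eef_rot: [-0.001, 0.99, 0.14, -0.001]
wrist_force: [-0.8, -0.2, -1.2]
width: 0.575
gripper_force: 62.3
clock: 25.3
position: [522.4, -243.8, 93.3]
eef_rot: [0.0, 0.99, 0.14, 0.0]
wrist_force: [0.1, -0.5, 0.4]
width: 0.575
gripper_force: 62.3
d [ 0.007 -0.006  0.487] yaw of y deg -73.84 tilt [ 8.e-04 -6.e-04 -1.e+00] pos [ 522.4 -243.6   93.3] t 25.35
```

```bash
python3 -m handwheel '[0.01,-0.01,0.1,0,0.01,-0.01,0.2,0,0.01,-0.01,0.3,0,0.01,-0.01,0.4,0,0.01,-0.01,0.48,0,0.01,-0.01,0.48,0,0.01,-0.01,0.48,0]'
python3 - <<'E'
from h import *
rel([522.7,-243.2,54]);print(robot.get_obs()["moment"])
E
```

```text
clock: 26.05
position: [522.6, -242.2, 68.7]
eef_rot: [-0.0, 0.99, 0.141, -0.0]
wrist_force: [1.2, 0.1, -0.5]
width: 0.574
gripper_force: 62.3
d [-0.003  0.019  0.294] yaw of y deg -73.8 tilt [-1.e-04  1.e-04 -1.e+00] pos [ 522.6 -242.2   68.7] t 26.05
[ 0.01851033 -0.02553392  0.03621452]
```

```bash
python3 -m handwheel '[0,0,0.1,0,0,0,0.2,0,0,0,0.26,0,0,0,0.26,0,0,0,0.26,0]';  python3 -m handwheel '[0,0,0.01,0,0,0,0.02,0,0,0,0.03,0,0,0,0.03,0]'
```

```text
clock: 26.55
position: [522.6, -242.2, 55.7]
eef_rot: [-0.0, 0.99, 0.141, -0.0]
wrist_force: [0.5, 0.3, -1.0]
width: 0.575
gripper_force: 62.3
clock: 26.95
position: [522.8, -242.4, 54.7]
eef_rot: [0.0, 0.99, 0.141, 0.0]
wrist_force: [-1.3, 0.8, 2.2]
width: 0.571
gripper_force: 62.5
```

Touched down where expected. I'll release, retreat, and take one last look.

```bash
python3 -m handwheel '[0,0,0,0,0,0,0,0,0,0,0,0]' 0.85; python3 -m handwheel '[0,0,-0.2,0,0,0,-0.7,0,0,0,-1.4,0,0,0,-2.2,0,0,0,-2.2,0,-0.8,0,-2.2,0,-1.6,0,-2.4,0,-2.4,0,-2.6,0,-2.4,0,-2.6,0,-2.4,0,-2.6,0]'
python3 - <<'E'
from h import *
C=lambda n,p,w,h:cv2.resize(cv2.imread(n)[p[1]:p[1]+h,p[0]:p[0]+w],(400,300),interpolation=cv2.INTER_CUBIC)
for n in("top","side","wrist"): cv2.imwrite(f"pics/e_{n}.png",robot.capture(n)[:,:,::-1])
u,v=np.int32(w2px("side",[546,-235,40]));s=C("pics/e_side.png",(u-60,v-45),120,90)
t=C("pics/e_top.png",(110,120),360,270) 
w=C("pics/e_wrist.png",(0,0),640,480);s2=C("pics/e_side.png",(180,160),240,180)
cv2.imwrite("pics/end.png",np.vstack([np.hstack([s,t]),np.hstack([w,s2])]))
E
```

```text
clock: 27.25
position: [522.6, -242.3, 54.2]
eef_rot: [-0.0, 0.99, 0.141, -0.0]
wrist_force: [0.4, -0.1, 0.5]
width: 0.852
gripper_force: 0.0
clock: 28.25
position: [407.2, -276.1, 184.8]
eef_rot: [0.0, 0.99, 0.14, 0.001]
wrist_force: [-0.9, -0.2, -0.2]
width: 0.849
gripper_force: 0.0
```

View pics/end.png

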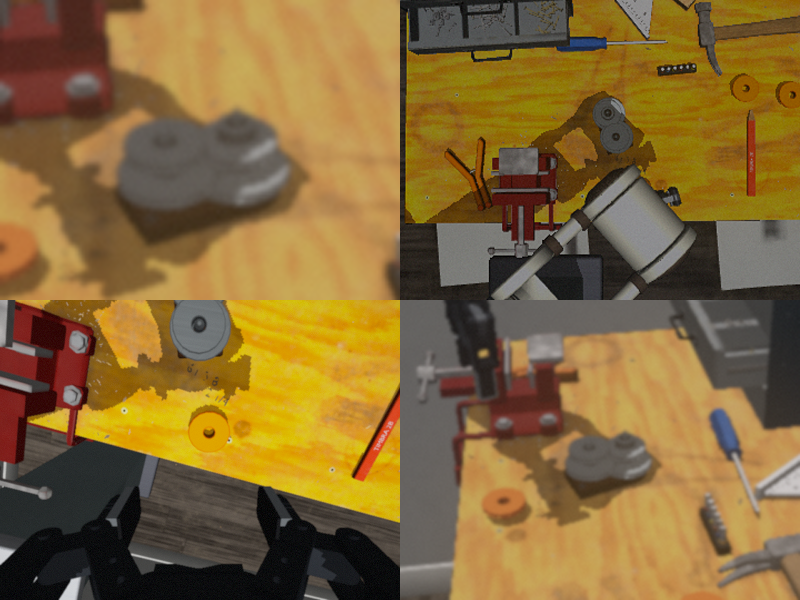

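The final picture shows all four pulleys stacked flat and interleaved on the rack, at about (200,160) in the side crop. The bystanders and the orange look-alikes have not moved, and the gripper is clear.

```bash
python3 -c "
from cell import robot
print(robot.close_job())"
```

```text
the job is handed in; nothing more can be done
None
```

I put all four pulleys on the rack in the order asked, seated flat with their brims interleaved, left everything else alone, and handed the job in at about 28 s.

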